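# Load the sample changer's cup and click it round to the reader

## Robot

A 6-joint arm with a two-finger parallel gripper is mounted at the origin on the work surface. World frame = base frame: x ahead of the robot, y to its left, z up, the work surface at z = 0. Lengths are in m, angles in rad, forces in N, time in s.
With the tool pointing down it reaches from about 0.35 to 0.85 m from the base axis. Payload 8.1 kg.
Tool frame: the origin (TCP) lies at the centre of the arm's flange, where the gripper is bolted on; the fingertips stand 186 mm ahead of it and the grasp point (between the pads) lies 167 mm ahead of it; z points along the fingers, y is the line along which they close (so a half turn about z gives the same grasp; the last joint's range is limited). The gripper opens to 93 mm and grips with 3 to 60 N. Pads are 15 mm wide; open, the fingers measure 128 mm over their backs; the gripper's body (75 mm by 188 mm) begins 65 mm behind the grasp point.
Start: joints at [-1.354, 0.13, 1.488, -0, 1.523, -0.085], TCP at [0.178, -0.573, 0.405] pointing down, gripper open.
Joint ranges: [-2.96, 2.96], [-0.89, 2.26], [0.02, 2.5], [-1.34, 4.48], [0, 2.73], [-2.66, 2.66]. Speed limits (rad/s): [2.39, 2.39, 2.79, 3.14, 3.14, 3.14].

## Interface

Orientations are given as a rotation vector (axis times angle).
In Python, from plant import robot gives the robot as it stands.
- The arm moves only by the tool apply_moves, never from a script. Its argument "series" is a list of rows, each a list of 2 entries, a list of its own where there are three numbers: the shift along the tool's x, y, z in mm, then the turn, a rotation vector about the tool's x, y, z in rad. A call has 1 to 12 rows; each row shifts and turns the commanded pose from where the row before left it, along the tool's axes as they then stand; what a row does not reach is not made up. A row lasts 1/12 s, in which the tool goes at most 41.7 mm and 7.16 degrees, less where a joint would pass 70% of its speed; a pose out of reach is approached as far as the arm can. A call is refused whole if a number of a shift passes 41.7 or a number of a turn 0.125, either way. A call with a gripper value outside its range is refused whole. "claw" is the opening, from 0 (shut) to 1 (fully open), set as the call begins (left out, the last holds). The fingers move at their own pace and stop on an object; "newtons" is the grip in N (left out, the last holds). Time passes only in rows, so rows that do not move let the fingers close. It gives the time, the measured TCP pose, the force, the opening and the grip force at its end, in the units of the state.
- robot.read_state(): the state, without advancing time (a new reading comes with each control period).
- robot.read_camera(name): name is "scene" or "top" or "wrist"; returns (picture, depth): 480x640x3 uint8, blue, green, red; 480x640 float32, m along the optical axis (not along the pixel's ray), 0 where there is no reading.
- robot.calibration(name): a dict with "fx", "fy", "cx", "cy" (pixels), "extrinsics" (4x4, takes a point from world to camera coordinates). Camera axes: x right, y down, z forward; pixel columns grow to the right and rows downward; lengths in m; the calibration is good to about 2 mm. The wrist camera is an equidistant fisheye: a pixel r from the principal point sees the ray r / f radians off the axis. A picture is of the moment at which its call begins: read the wrist's pose just before it. calibration takes no time and is no camera call; for the wrist camera it gives the pose at the moment of the call.
- robot.close_job(): hands the job in; it is judged then, once.
The state is a dict: "t": time; "q": joint angles; "dq": joint speeds; "joint_torque": joint torques, N m; "tool_pos": TCP position; "orientation": TCP orientation; "force": force on the tool from outside, world axes, zero at the start; "wrist_torque": the same for the moment, N m; "opening": finger opening in m; "gripper_force": force on a finger pad.
Only numpy, scipy, OpenCV 4.12 (cv2) and the standard library are available. Lean on these libraries where they do the work, as an engineer would, in place of code of your own. Each camera call takes 0.05 s, during which the arm holds its last target. There are 200 camera calls.

## Task

With the scoop, take grinding balls from the long grey tray and tip at least three of the four into the cup of the sample changer, then stand the scoop upright on the bench again and let it go. Then turn the changer's bar knob counter-clockwise click by click, resting about half a second at the first and second click, to the third click (not past it), and finish while still holding the knob there, since it springs back when released. Leave everything else on the bench where it is.

Things in the scene. Friction and masses are not known exactly. Their poses are not given: they have to be found in the camera images.
- scoop_grip (a point): Centre of the upright black handle of a steel scoop (loose, 0.09 kg, standing flat on the bench at the start), 66 mm above the scoop's underside. x points to the open front lip, z up. Handle 24 mm along x, 14 mm along y, from 28 to 92 mm above the underside; grip it across the 14 mm.
- scoop: The same scoop and axes; origin under the pan, 23 mm ahead of the handle's centre. Pan 45 mm wide outside (y), 40 mm inside; back wall 28 mm high, 35 mm behind the origin; side walls sloping from 3 mm high near the lip to 28 mm at the back; front open; floor 2.5 mm thick.
- scoop_lip (a point): Middle of the scoop's front lip: a straight level edge 45 mm wide, about 1.5 mm thick, at the height of the underside. 57 mm ahead (x) of the handle's centre and 66 mm below it.
- tray_floor (a point): Centre of the inner floor of the grey ball tray, fixed to the bench: a channel along its y axis, inside 53 mm wide (x), from 112 mm behind to 100 mm ahead in y, floor 4 mm above the bench, walls 22 mm above the floor, 4 mm thick, upright but for the +y end wall. The balls start between 15 mm behind (-y) and 70 mm ahead (+y) of this point.
- tray_end (a point): Middle of the foot of the tray's +y end wall, on the floor, 100 mm from its centre; this wall leans outward 30 degrees. The scoop fits the channel with 4 mm to spare each side: lowered at the -y end and pushed, lip first, up to this wall, it takes all balls onto its pan. They roll: tilt the lip up some 25 degrees, along this wall, then lift.
- ball0_center (a point): Centre of one of four alike white ceramic grinding balls, 18 mm diameter, 12 g, loose in the tray.
- ball1_center (a point): Centre of one of four alike white ceramic grinding balls, 18 mm diameter, 12 g, loose in the tray.
- ball2_center (a point): Centre of one of four alike white ceramic grinding balls, 18 mm diameter, 12 g, loose in the tray.
- ball3_center (a point): Centre of one of four alike white ceramic grinding balls, 18 mm diameter, 12 g, loose in the tray.
- cup_mouth (a point): Centre of the mouth of the aluminium cup at the end of the sample changer's swing arm, at rim height, 53 mm above the bench. Mouth 70 mm inside diameter, cup 45 mm deep outside, floor 4 mm, wall 3 mm. The cup is part of the swing arm, 85 mm from the knob's axis, and turns with it.
- knob_grip (a point): Middle of the black bar knob on the sample changer, on its upright turning axis, 78 mm above the bench. Bar 44 mm long along the point's y, 14 mm thick along x, from 58 to 94 mm above the bench; grip it across the 14 mm from above. The point turns with it; the cup lies towards -y. Below: a 20 mm stem and the arm's hub, 40 mm high, 60 mm across.
- index_knob (a joint): Angle of knob and swing arm, rad, growing counter-clockwise from above. 0: loading position, end stop, start. Clicks every 24 degrees (0.419 rad): first 0.419, second 0.838, third 1.257, then two more. A spring (0.06 N m, with 0.045 N m of click ripple: resistance rises after a click, drops before the next) turns it back to 0 if let go. At the third the cup is under the reader head.
- changer: Grey stand of the changer, fixed; origin on the knob's axis at bench level. Housing 84 mm across, 30 mm high. The cup starts towards its -y. The white reader head lies 18 degrees from +x towards -y: a post 134 to 158 mm from the axis, and an arm 34 mm wide reaching in to 72 mm from the axis, 69 to 115 mm above the bench; the cup passes freely under it.
- amber_big: Bystander, loose, to be left alone: brown glass bottle with black cap, 64 mm across, 130 mm tall, standing. Origin at the centre of its underside.
- amber_small: Bystander, loose, to be left alone: small brown glass bottle with black cap, 44 mm across, 85 mm tall, standing. Origin at the centre of its underside.
- beaker: Bystander, loose, to be left alone: clear open beaker, 64 mm across, 75 mm tall, standing. Origin at the centre of its underside.
- marker: Bystander, loose, to be left alone: white marker pen with black cap, 125 mm long, 17 mm thick, lying along its x axis. Origin at the centre of its underside.
- timer: Bystander, loose, to be left alone: grey box-shaped timer 60 x 75 x 22 mm, lying flat. Origin at the centre of its underside.
- loupe: Bystander, loose, to be left alone: black stand magnifier, 48 mm across, 30 mm tall. Origin at the centre of its underside.
- dish: Bystander, loose, to be left alone: shallow glass dish, 80 mm across, 15 mm tall. Origin at the centre of its underside.

How it is judged:
On the way, in this order (a step that is already met when the one before it is completed fails the run):
1. at least three balls lie in the cup, the changer still at its loading position ((((horizontal distance between ball1_center and cup_mouth below 0.034 m and height (world z) of ball1_center between 0.015 and 0.05 m) and (horizontal distance between ball2_center and cup_mouth below 0.034 m and height (world z) of ball2_center between 0.015 and 0.05 m) and (horizontal distance between ball3_center and cup_mouth below 0.034 m and height (world z) of ball3_center between 0.015 and 0.05 m)) or ((horizontal distance between ball0_center and cup_mouth below 0.034 m and height (world z) of ball0_center between 0.015 and 0.05 m) and (horizontal distance between ball2_center and cup_mouth below 0.034 m and height (world z) of ball2_center between 0.015 and 0.05 m) and (horizontal distance between ball3_center and cup_mouth below 0.034 m and height (world z) of ball3_center between 0.015 and 0.05 m)) or ((horizontal distance between ball0_center and cup_mouth below 0.034 m and height (world z) of ball0_center between 0.015 and 0.05 m) and (horizontal distance between ball1_center and cup_mouth below 0.034 m and height (world z) of ball1_center between 0.015 and 0.05 m) and (horizontal distance between ball3_center and cup_mouth below 0.034 m and height (world z) of ball3_center between 0.015 and 0.05 m)) or ((horizontal distance between ball0_center and cup_mouth below 0.034 m and height (world z) of ball0_center between 0.015 and 0.05 m) and (horizontal distance between ball1_center and cup_mouth below 0.034 m and height (world z) of ball1_center between 0.015 and 0.05 m) and (horizontal distance between ball2_center and cup_mouth below 0.034 m and height (world z) of ball2_center between 0.015 and 0.05 m))) and value of joint index_knob below 0.15 rad), for 0.2 s.
2. the scoop stands upright on the bench, let go (height (world z) of scoop_grip between 0.06 and 0.069 m and angle between scoop_grip's own z axis and vertical below 0.1 rad and contact force between the fingers and scoop below 0.1 N), for 0.2 s.
3. the knob rests at the first click, held (value of joint index_knob between 0.28888 and 0.54888 rad and contact force between the fingers and index_knob above 1 N), for 0.25 s.
4. the knob rests at the second click, held (value of joint index_knob between 0.70776 and 0.96776 rad and contact force between the fingers and index_knob above 1 N), for 0.25 s.
5. the knob rests at the third click, held (value of joint index_knob between 1.12664 and 1.38664 rad and contact force between the fingers and index_knob above 1 N), for 0.25 s.
At the end, for the whole second after the job is handed in: The fingers hold the knob (over 1 N) at rest at the third click, 1.257 rad within 0.13; at least three balls lie in the cup; the scoop stands upright on the bench (within 0.1 rad), at rest (all of step 5 and (((horizontal distance between ball1_center and cup_mouth below 0.034 m and height (world z) of ball1_center between 0.015 and 0.05 m) and (horizontal distance between ball2_center and cup_mouth below 0.034 m and height (world z) of ball2_center between 0.015 and 0.05 m) and (horizontal distance between ball3_center and cup_mouth below 0.034 m and height (world z) of ball3_center between 0.015 and 0.05 m)) or ((horizontal distance between ball0_center and cup_mouth below 0.034 m and height (world z) of ball0_center between 0.015 and 0.05 m) and (horizontal distance between ball2_center and cup_mouth below 0.034 m and height (world z) of ball2_center between 0.015 and 0.05 m) and (horizontal distance between ball3_center and cup_mouth below 0.034 m and height (world z) of ball3_center between 0.015 and 0.05 m)) or ((horizontal distance between ball0_center and cup_mouth below 0.034 m and height (world z) of ball0_center between 0.015 and 0.05 m) and (horizontal distance between ball1_center and cup_mouth below 0.034 m and height (world z) of ball1_center between 0.015 and 0.05 m) and (horizontal distance between ball3_center and cup_mouth below 0.034 m and height (world z) of ball3_center between 0.015 and 0.05 m)) or ((horizontal distance between ball0_center and cup_mouth below 0.034 m and height (world z) of ball0_center between 0.015 and 0.05 m) and (horizontal distance between ball1_center and cup_mouth below 0.034 m and height (world z) of ball1_center between 0.015 and 0.05 m) and (horizontal distance between ball2_center and cup_mouth below 0.034 m and height (world z) of ball2_center between 0.015 and 0.05 m))) and height (world z) of scoop_grip between 0.06 and 0.069 m and angle between scoop_grip's own z axis and vertical below 0.1 rad and velocity of joint index_knob between -0.1 and 0.1 rad/s and linear speed of scoop below 0.02 m/s); the arm keeps its last pose, push and grip.
It fails at once if the knob is turned past the third click (half-way to the fourth) (value of joint index_knob above 1.46608 rad).
It fails at once if a bystander is moved by more than 30 mm (distance of any of amber_big, amber_small, beaker, marker, timer, loupe, dish from where it was at the start of the episode above 0.03 m).
It also fails if it takes over 72 s, if anything falls off the work surface, if the arm or the gripper's body presses on something with over 40 N, if the wrist force passes 120 N, or if a joint passes its speed limit or range.

## Working session

There is one attempt and no reset: what is moved stays moved. The work goes in short steps, Python scripts to look and compute and a tool call to move; the robot and the scene stay as the last step left them, time stands still between calls to the robot, and variables do not carry over. Pictures are saved under pics/ and viewed, at most 10 in all, crops included, and the job is handed in when it is done.

Besides the shell and the picture viewer there is one more tool, called as a command line: name --argument value ..., lists and objects as JSON in quotes. apply_moves: Moves the arm, as the interface text tells. Its arguments: {"type":"object","properties":{"series":{"type":"array"},"claw":{"type":"number"},"newtons":{"type":"number"}},"required":["series"]}

```bash
mkdir -p pics; ls; python3 - <<'E'
from plant import robot
import cv2,numpy as np
s=robot.read_state();print({k:np.round(v,3) for k,v in s.items()})
for n in("top","scene"):
    p,d=robot.read_camera(n);c=robot.calibration(n);print(n,c)
    cv2.imwrite(f"pics/{n}0.png",p);np.savez(f"{n}0.npz",p=p,d=d,E=c["extrinsics"],K=[c["fx"],c["fy"],c["cx"],c["cy"]])
E
```

```text
pics
{'t': np.float64(0.0), 'q': array([-1.354,  0.131,  1.489,  0.   ,  1.523, -0.085]), 'dq': array([ 0.   , -0.   ,  0.   ,  0.   ,  0.   , -0.001]), 'joint_torque': array([ 2.0000e-03, -5.5984e+01, -4.9175e+01,  7.7000e-02,  3.5000e-02,
       -0.0000e+00]), 'tool_pos': array([ 0.178, -0.573,  0.404]), 'orientation': array([-3.104, -0.472,  0.   ]), 'force': array([-0.781, -0.071,  0.43 ]), 'wrist_torque': array([ 0.004, -0.061,  0.013]), 'gripper_force': np.float64(0.0), 'opening': np.float64(0.093)}
top {'fx': 531.2395016865004, 'fy': 531.2395016865004, 'cx': 311.5130413764597, 'cy': 235.1455837331679, 'extrinsics': array([[ 0.0174884 , -0.99918713,  0.03632131, -0.00310429],
       [-0.98101028, -0.02416577, -0.19244438,  0.57376861],
       [ 0.19316568, -0.03226604, -0.98063547,  1.06599542],
       [ 0.        ,  0.        ,  0.        ,  1.        ]])}
scene {'fx': 476.59284428298196, 'fy': 476.59284428298196, 'cx': 326.6888994147806, 'cy': 242.47300279149863, 'extrinsics': array([[-0.84527774,  0.53431747,  0.00322315,  0.48099379],
       [ 0.34503555,  0.55042422, -0.76025236, -0.13873965],
       [-0.40799022, -0.6415123 , -0.64961986,  1.52860246],
       [ 0.        ,  0.        ,  0.        ,  1.        ]])}
```

View pics/top0.png

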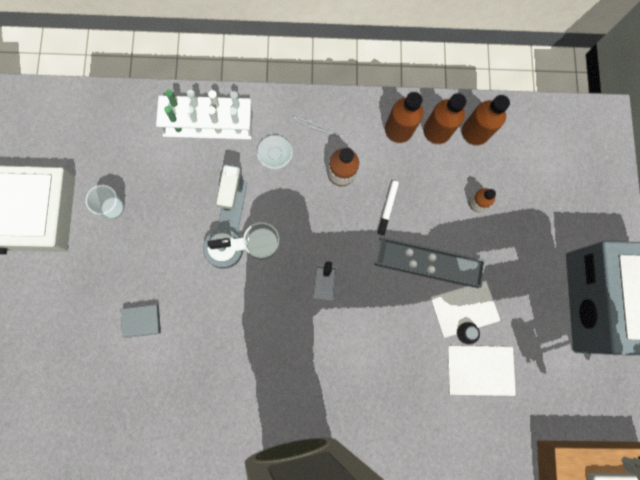

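View pics/scene0.png

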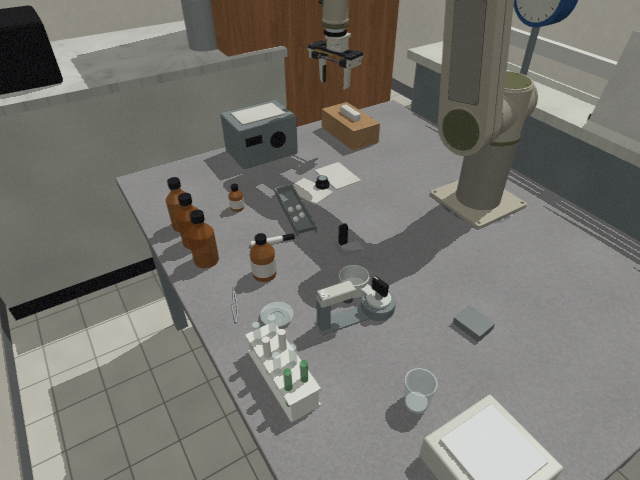

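The top view has image up = +x and image left = +y. The scoop is at about (325,280), with its handle at (328,268) and its lip towards the robot. The tray is at (430,263), with balls in its left (+y) half. The cup is at (262,240), the knob at (220,243) and the reader arm at (229,187). The scene view agrees with this layout.

```bash
cat > h.py <<'E'
import numpy as np,cv2
def load(n):
    f=np.load(n+"0.npz");return f["p"],f["d"],f["E"],f["K"]
def cloud(d,E,K):
    v,u=np.mgrid[0:480,0:640];c=np.stack([(u-K[2])/K[0]*d,(v-K[3])/K[1]*d,d],-1)
    return (c-E[:3,3])@E[:3,:3]
def ray(u,v,z,E,K):
    R=E[:3,:3];o=-R.T@E[:3,3];r=R.T@np.array([(u-K[2])/K[0],(v-K[3])/K[1],1]);return o+r*(z-o[2])/r[2]
E
python3 - <<'E'
from h import *
p,d,E,K=load("top");W=cloud(d,E,K);g=cv2.cvtColor(p,cv2.COLOR_BGR2GRAY)
def box(n,u0,u1,v0,v1,f):
    m=np.zeros(g.shape,bool);m[v0:v1,u0:u1]=1;m&=f&(d>0)
    P=W[m]
    if len(P)<4: print(n,len(P));return
    r=cv2.minAreaRect(P[:,:2].astype(np.float32)*1000)
    print(n,len(P),"mean",P.mean(0).round(4),"std z",P[:,2].std().round(4),"rect c,size,ang",np.round(r[0],1),np.round(r[1],1),round(r[2],1),np.round(cv2.boxPoints(r),0).tolist())
z=W[...,2]
print("bench z",np.median(z[300:400,100:120]),z[350:400,350:400].std())
box("handle",300,350,250,305,(z>.06)&(g<70))
box("handletop",300,350,250,305,(z>.085)&(z<.098))
box("scoop",300,350,255,305,(z>.0025)|(g<45))
box("scoop back",300,350,255,305,(z>.018)&(z<.035))
box("trayrim",365,495,230,295,(z>.02)&(z<.032))
box("tray",365,495,230,295,(z>.01)&(z<.04))
box("balls",375,485,240,285,(g>130)&(z<.04))
box("cuprim",240,285,215,265,(z>.047)&(z<.058))
box("knobtop",195,240,225,262,(z>.088)&(z<.1))
box("hub",195,245,220,275,(z>.035)&(z<.045))
box("housing",195,245,220,275,(z>.025)&(z<.034))
box("reader",205,250,150,235,(z>.108)&(z<.122))
m=((g>120)&(z<.04)).astype(np.uint8)[240:285,375:485]
n,l,s,c=cv2.connectedComponentsWithStats(m)
for i in range(1,n):
    if s[i,4]>6: print("ball",s[i,4],ray(c[i,0]+375,c[i,1]+240,.013,E,K).round(4))
for n,(u0,u1,v0,v1) in dict(scoop=(295,355,245,310),tray=(370,490,230,295),chg=(190,290,150,275)).items(): cv2.imwrite(f"pics/{n}.png",cv2.resize(p[v0:v1,u0:u1],None,fx=6,fy=6,interpolation=cv2.INTER_CUBIC)[:600])
from plant import robot
print(robot.calibration("wrist"))
E
```

```text
bench z 0.0002523207114333851 0.08630099975561298
handle 95 mean [ 0.5001 -0.0236  0.0876] std z 0.0084 rect c,size,ang [500.9 -23.8] [13.6 22.9] 87.8 [[489.0, -30.0], [512.0, -31.0], [513.0, -17.0], [490.0, -17.0]]
handletop 81 mean [ 0.5011 -0.0243  0.091 ] std z 0.0023 rect c,size,ang [501.  -23.9] [13.8 22.5] 87.8 [[490.0, -30.0], [512.0, -31.0], [513.0, -17.0], [490.0, -17.0]]
scoop 640 mean [ 0.4856 -0.0221  0.0199] std z 0.03 rect c,size,ang [485.8 -22.9] [107.  107.1] 0.2 [[432.0, 31.0], [432.0, -77.0], [539.0, -76.0], [539.0, 31.0]]
scoop back 53 mean [ 0.5067 -0.0223  0.0246] std z 0.0037 rect c,size,ang [501.2 -24.3] [45.  24.2] 84.4 [[487.0, -46.0], [511.0, -48.0], [515.0, -3.0], [491.0, -1.0]]
trayrim 677 mean [ 0.5277 -0.249   0.0246] std z 0.0025 rect c,size,ang [ 534.5 -252.4] [235.9  77.4] 78.5 [[473.0, -360.0], [549.0, -376.0], [596.0, -145.0], [520.0, -129.0]]
tray 1122 mean [ 0.53   -0.2428  0.0211] std z 0.0051 rect c,size,ang [ 535.5 -249.6] [242.7  81.1] 77.7 [[470.0, -360.0], [549.0, -377.0], [601.0, -140.0], [522.0, -122.0]]
balls 395 mean [ 0.5305 -0.3028  0
[... 855 characters left out ...]
ng [660.7 183. ] [35. 87.] 82.6 [[615.0, 171.0], [702.0, 160.0], [706.0, 195.0], [620.0, 206.0]]
ball 43 [ 0.5498 -0.2076  0.013 ]
ball 78 [ 0.5419 -0.3682  0.013 ]
ball 45 [ 0.5401 -0.2579  0.013 ]
ball 183 [ 0.5257 -0.3333  0.013 ]
ball 43 [ 0.525  -0.2155  0.013 ]
ball 45 [ 0.5132 -0.2549  0.013 ]
ball 11 [ 0.4858 -0.3688  0.013 ]
{'fx': 371.64829954431775, 'fy': 371.64829954431775, 'cx': 323.43149771710307, 'cy': 240.30902166421987, 'extrinsics': array([[ 0.29703378, -0.95486429, -0.00226167, -0.59942764],
       [-0.91096603, -0.2840865 ,  0.29905812, -0.03579749],
       [-0.28620243, -0.08677007, -0.95423222,  0.3910447 ],
       [ 0.        ,  0.        ,  0.        ,  1.        ]])}
```

View pics/tray.png

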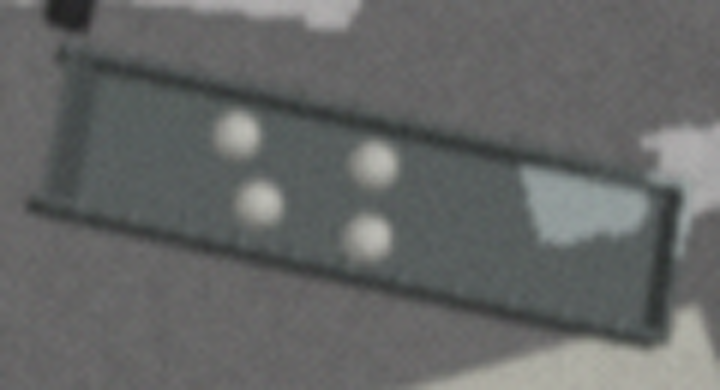

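The tray crop shows its leaning end wall on the left (crop x≈35–90), four balls at crop (237,135), (260,203), (373,165) and (367,238), and a bright light patch at (585,205) that isn't a ball. Next I fit the tray walls and work out the scoop grasp.

```bash
python3 - <<'E'
from h import *
from scipy.spatial.transform import Rotation as Ro
from plant import robot
p,d,E,K=load("top");W=cloud(d,E,K);g=cv2.cvtColor(p,cv2.COLOR_BGR2GRAY);z=W[...,2]
# dark rim line pixels -> plane z=.026, per-column
def lin(vfun,u0,u1,zz,lab):
    P=[]
    for u in range(u0,u1):
        v0=int(vfun(u));seg=g[v0-5:v0+6,u].astype(float);w=np.clip(np.median(seg)-12-seg,0,None)
        if w.sum()>8:P.append(ray(u,v0-5+(w*np.arange(11)).sum()/w.sum(),zz,E,K)[:2])
    P=np.array(P,np.float32);vx,vy,x,y=cv2.fitLine(P,cv2.DIST_HUBER,0,.002,.01).ravel()
    r=(P-[x,y])@[-vy,vx];print(lab,len(P),"head",np.degrees(np.arctan2(vy,vx)),"x at y=-.25",x+(-.25-y)*vx/vy,"resid",r.std())
U=lambda a,b:(lambda u:230+(a[1]+(u*6-370*6-a[0])*(b[1]-a[1])/(b[0]-a[0]))/6)
for zz in(.026,):
    lin(U((85,58),(680,190)),386,480,zz,"upper");lin(U((35,205),(660,340)),378,478,zz,"lower")
# depth-based rim
t=np.radians(77.5);a=np.array([np.cos(t),np.sin(t)]);nrm=np.array([a[1],-a[0]])
m=np.zeros(g.shape,bool);m[230:295,365:495]=1;P=W[m&(d>0)&(z>.023)&(z<.03)]
s=P[:,:2]@nrm;q=P[:,:2]@a;print("perp hist",*np.histogram(s,bins=np.arange(s.min(),s.max(),.004)))
for (cu,cv,zz,l) in [(85,60,.026,'end+ up'),(35,205,.026,'end+ low'),(95,75,.004,'foot up'),(80,205,.004,'foot low'),(672,192,.026,'end- up'),(655,338,.026,'end- low')]:
    w=ray(370+cu/6-.4,230+cv/6-.4,zz,E,K);print(l,w.round(4),"along",(w[:2]@a).round(4),"perp",(w[:2]@nrm).round(4))
# scoop pan direction
hsv=cv2.cvtColor(p,cv2.COLOR_BGR2HSV)
print("scoop gray patch");print(g[258:306:2,306:346:2])
s=robot.read_state();print(Ro.from_rotvec(s["orientation"]).as_matrix().round(3))
E
```

```text
upper 89 head 78.80005 x at y=-.25 0.55308557 resid 0.00082015275
lower 91 head 78.7214 x at y=-.25 0.49538103 resid 0.00040079484
perp hist [104  86  10   8   9  11   7   7   8   7   6  11   5   7  62 123] [0.53635086 0.54035086 0.54435086 0.54835086 0.55235086 0.55635086
 0.56035086 0.56435086 0.56835086 0.57235086 0.57635086 0.58035086
 0.58435086 0.58835086 0.59235086 0.59635086 0.60035086]
end+ up [ 0.5736 -0.1495  0.026 ] along -0.0218 perp 0.5923
end+ low [ 0.5201 -0.131   0.026 ] along -0.0153 perp 0.5361
foot up [ 0.5722 -0.1569  0.004 ] along -0.0294 perp 0.5926
foot low [ 0.5237 -0.151   0.004 ] along -0.034 perp 0.5439
end- up [ 0.5301 -0.3629  0.026 ] along -0.2395 perp 0.5961
end- low [ 0.477  -0.3543  0.026 ] along -0.2427 perp 0.5424
scoop gray patch
[[102 102 101  94  96  97  98  95  98 100  95  96  99 101 100 100 100 101
   99 102]
 [105 100 101  97  98  98  98 101 101  99  96  92  97 100 100 101  97  98
   99 100]
 [101 101  97  98  97  99 100 101  99  90  51  41  46  88 100  99 104 103
  100 101]
 [103  99  96  99  96 100 104 108 104  71  34  35  36  80 102 104 10
[... 1090 characters left out ...]
 114 101 102 104 102
   96  97]
 [102 103 102  94 112 126 127 127 128 127 127 127 121 118  96 103 103 100
   93  98]
 [102 100  97  99 118 126 122 121 124 124 122 123 123 116  93  96 100  95
   97 100]
 [ 98  97  97 103 123 125 123 123 125 127 124 126 124 115 104  99  95  98
  100 101]
 [ 99  99  98 102 113 114 114 120 119 119 119 121 124 121 105  99  97  99
   99 105]
 [ 95  96 101 101  94 101 103  99 104 103 105 107 111 107  97 100 100  97
  101  97]
 [ 99  98 101  99 101 102  98 102  99  99 100 100 101 102 103 104 100 106
  101  96]
 [ 97  97  99  99 103  98 101 103 101 104  98  99  96 102 102  99 105 106
  105 101]]
[[ 0.955  0.297 -0.   ]
 [ 0.297 -0.955  0.002]
 [ 0.    -0.002 -1.   ]]
```

View pics/scoop.png

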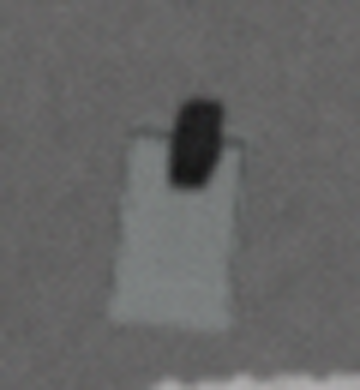

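Measured so far:
- **Scoop:** grip at (0.501, -0.024), heading about 177.5°.
- **Tray:** centre about (0.524, -0.250), +y axis heading 78.8°. The wall spacing of 56.6 mm agrees with the expected 57 mm.

I'll write a planner that gives one constant row repeated n times.

```bash
cat > plan.py <<'E'
import numpy as np
from scipy.spatial.transform import Rotation as Ro
from plant import robot
def pose(grip,head,pitch=0):
    """tool pose whose grasp point is grip, tool x heading (deg), lip-down pitch (deg)"""
    h=np.radians(head);x=np.array([np.cos(h),np.sin(h),0]);z=np.array([0,0,-1.]);R=np.c_[x,np.cross(z,x),z]
    R=R@Ro.from_euler('y',-pitch,degrees=True).as_matrix()
    return np.array(grip)-.167*R[:,2],R
def cur():
    s=robot.read_state();return np.array(s["tool_pos"]),Ro.from_rotvec(s["orientation"]).as_matrix()
def row(a,b,n):
    w=Ro.from_matrix(a[1].T@b[1]).as_rotvec()/n;S=np.zeros((3,3))
    for k in range(n):S+=Ro.from_rotvec(w*k).as_matrix()
    d=np.linalg.solve(S,a[1].T@(b[0]-a[0]))*1000
    print(n,"rows:",d.round(2).tolist(),w.round(4).tolist(),"" if np.abs(d).max()<41 and np.linalg.norm(w)<.125 else "TOO FAST");return b
def grip():
    p,R=cur();print("grip",(p+.167*R[:,2]).round(4),"head",np.degrees(np.arctan2(R[1,0],R[0,0])).round(2),"lip-up pitch",np.degrees(np.arcsin(R[2,0])).round(2),"roll",np.degrees(np.arcsin(R[2,1])).round(2))
E
python3 - <<'E'
from plan import *
grip()
p=pose((.501,-.024,.22),177.5)
row(cur(),p,24)
E
```

```text
grip [ 0.1783 -0.5724  0.2368] head 17.29 lip-up pitch 0.01 roll -0.1
24 rows: [30.99, 21.32, 0.7] [-0.0, -0.0001, -0.1165]
```

apply_moves --series '[[[31,21.3,0],[0,0,-0.1165]],[[31,21.3,0],[0,0,-0.1165]],[[31,21.3,0],[0,0,-0.1165]],[[31,21.3,0],[0,0,-0.1165]],[[31,21.3,0],[0,0,-0.1165]],[[31,21.3,0],[0,0,-0.1165]],[[31,21.3,0],[0,0,-0.1165]],[[31,21.3,0],[0,0,-0.1165]],[[31,21.3,0],[0,0,-0.1165]],[[31,21.3,0],[0,0,-0.1165]],[[31,21.3,0],[0,0,-0.1165]],[[31,21.3,0],[0,0,-0.1165]]]' --claw 0.6 --newtons 40

```text
t: 1.1
tool_pos: [0.5716, -0.4327, 0.4035]
orientation: [-2.066, -2.365, -0.0]
force: [0.3, -1.0, -0.2]
opening: 0.0556
gripper_force: 0.0
```

apply_moves --series '[[[31,21.3,0],[0,0,-0.1165]],[[31,21.3,0],[0,0,-0.1165]],[[31,21.3,0],[0,0,-0.1165]],[[31,21.3,0],[0,0,-0.1165]],[[31,21.3,0],[0,0,-0.1165]],[[31,21.3,0],[0,0,-0.1165]],[[31,21.3,0],[0,0,-0.1165]],[[31,21.3,0],[0,0,-0.1165]],[[31,21.3,0],[0,0,-0.1165]],[[31,21.3,0],[0,0,-0.1165]],[[31,21.3,0],[0,0,-0.1165]],[[31,21.3,0],[0,0,-0.1165]]]'

```text
t: 2.1
tool_pos: [0.4997, -0.0224, 0.404]
orientation: [-0.059, -3.14, -0.001]
force: [0.5, 1.2, 0.7]
opening: 0.0559
gripper_force: 0.0
```

```bash
python3 - <<'E'
from plan import *
import cv2
grip();row(cur(),pose((.501,-.024,.12),177.5),6)
row(pose((.501,-.024,.12),177.5),pose((.501,-.024,.066),177.5),4)
c=robot.calibration("wrist");p,d=robot.read_camera("wrist");cv2.imwrite("pics/w1.png",p)
np.savez("w1.npz",p=p,d=d,E=c["extrinsics"])
E
```

```text
grip [ 0.4996 -0.0224  0.237 ] head 177.86 lip-up pitch 0.04 roll 0.02
6 rows: [-0.24, -0.26, 19.5] [0.0001, -0.0001, 0.0011] 
4 rows: [0.0, 0.0, 13.5] [0.0, 0.0, 0.0]
```

View pics/w1.png

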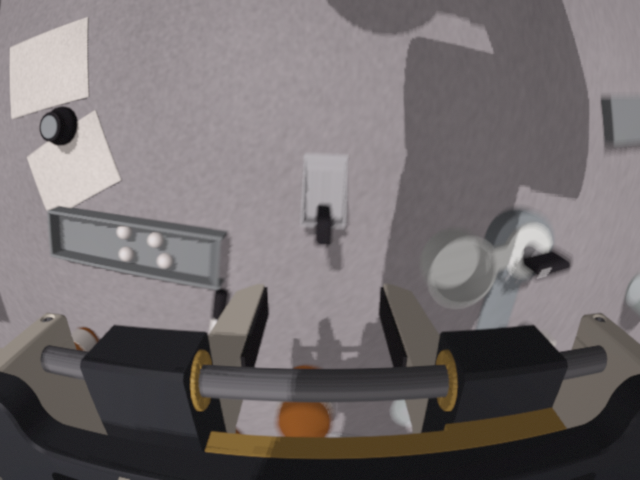

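The wrist view shows the scoop handle at (323,222), between and parallel to the fingers, with its lip at (326,156). The tray is at (138,245) with four balls. I descend and grip.

apply_moves --series '[[[-0.2,-0.3,25],[0,0,0.001]],[[-0.2,-0.3,25],[0,0,0.001]],[[-0.2,-0.3,25],[0,0,0.001]],[[-0.2,-0.3,25],[0,0,0.001]],[[-0.2,-0.3,20],[0,0,0.001]],[[-0.2,-0.3,20],[0,0,0.001]],[[0,0,15],[0,0,0]],[[0,0,10],[0,0,0]],[[0,0,5],[0,0,0]],[[0,0,0],[0,0,0]]]'

```text
t: 2.98
tool_pos: [0.5014, -0.026, 0.2336]
orientation: [-0.078, -3.138, -0.0]
force: [0.1, 0.6, -0.3]
opening: 0.0558
gripper_force: 0.0
```

apply_moves --series '[[[0,0,0],[0,0,0]],[[0,0,0],[0,0,0]],[[0,0,0],[0,0,0]],[[0,0,0],[0,0,0]],[[0,0,0],[0,0,0]],[[0,0,0],[0,0,0]]]' --claw 0 --newtons 40

```text
t: 3.48
tool_pos: [0.5021, -0.026, 0.2351]
orientation: [0.078, 3.14, -0.0]
force: [0.4, 0.0, -0.8]
opening: 0.02
gripper_force: 0.0
```

```bash
python3 - <<'E'
from plan import *
grip();print(robot.read_state()["force"])
h=np.radians(78.8);a=np.array([np.cos(h),np.sin(h)])
lip=np.array([.524,-.25])-.033*a;g=lip-.057*a;print(g)
p0=cur();g0=p0[0]+.167*p0[1][:,2]
up=(p0[0]+[0,0,.09],p0[1])
b=row(up,pose((*g,g0[2]+.09),78.8),18)
E
```

```text
grip [ 0.5022 -0.026   0.0681] head 177.15 lip-up pitch -0.04 roll -0.0
[ 0.41032585  0.0160023  -0.79667732]
[ 0.50651891 -0.33828596]
18 rows: [-15.09, -12.61, 0.0] [0.0, 0.0, 0.0954]
```

apply_moves --series '[[[0,0,0],[0,0,0]],[[0,0,0],[0,0,0]],[[0,0,0],[0,0,0]],[[0,0,-10],[0,0,0]],[[0,0,-20],[0,0,0]],[[0,0,-20],[0,0,0]],[[0,0,-20],[0,0,0]],[[0,0,-10],[0,0,0]],[[0,0,-10],[0,0,0]]]'

```text
t: 4.23
tool_pos: [0.5021, -0.026, 0.3263]
orientation: [0.078, 3.139, -0.0]
force: [0.2, -0.7, -1.7]
opening: 0.0134
gripper_force: 40.0
```

apply_moves --series '[[[-15.1,-12.6,0],[0,0,0.0954]],[[-15.1,-12.6,0],[0,0,0.0954]],[[-15.1,-12.6,0],[0,0,0.0954]],[[-15.1,-12.6,0],[0,0,0.0954]],[[-15.1,-12.6,0],[0,0,0.0954]],[[-15.1,-12.6,0],[0,0,0.0954]],[[-15.1,-12.6,0],[0,0,0.0954]],[[-15.1,-12.6,0],[0,0,0.0954]],[[-15.1,-12.6,0],[0,0,0.0954]]]'

```text
t: 4.98
tool_pos: [0.5757, -0.1818, 0.3239]
orientation: [-1.384, -2.819, 0.0]
force: [1.2, -0.3, 0.3]
opening: 0.0139
gripper_force: 40.0
```

apply_moves --series '[[[-15.1,-12.6,0],[0,0,0.0954]],[[-15.1,-12.6,0],[0,0,0.0954]],[[-15.1,-12.6,0],[0,0,0.0954]],[[-15.1,-12.6,0],[0,0,0.0954]],[[-15.1,-12.6,0],[0,0,0.0954]],[[-15.1,-12.6,0],[0,0,0.0954]],[[-15.1,-12.6,0],[0,0,0.0954]],[[-15.1,-12.6,0],[0,0,0.0954]],[[-15.1,-12.6,0],[0,0,0.0954]],[[0,0,0],[0,0,0]]]'

```text
t: 5.82
tool_pos: [0.5043, -0.3404, 0.3239]
orientation: [-2.435, -1.982, 0.003]
force: [0.5, 0.5, -0.9]
opening: 0.0135
gripper_force: 40.0
```

```bash
python3 - <<'E'
from plan import *
import cv2
grip();c=robot.calibration("wrist");p,d=robot.read_camera("wrist");cv2.imwrite("pics/w2.png",p)
np.savez("w2.npz",p=p,d=d,E=c["extrinsics"])
E
```

```text
grip [ 0.5039 -0.3404  0.1569] head 78.29 lip-up pitch -0.02 roll -0.13
```

View pics/w2.png

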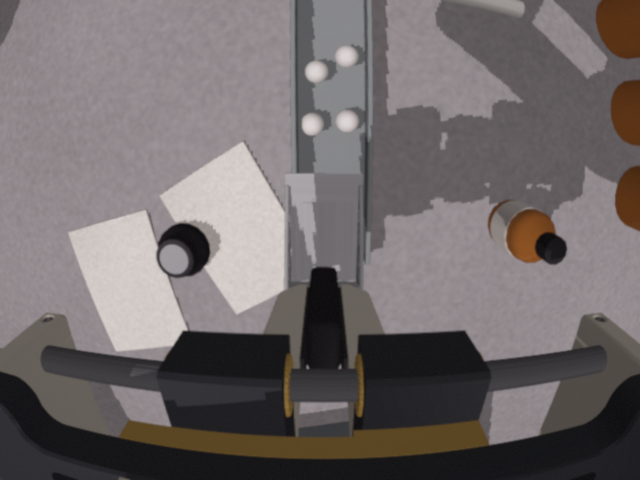

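The wrist view shows the scoop held, with its lip corners at (287,176) and (362,176). The tray walls are at x≈295 and x≈369, and the four balls are at (316,71), (347,56), (312,124) and (347,121). I measure the tray centre line in the tool frame.

```bash
python3 - <<'E'
from plan import *
import cv2
f=np.load("w2.npz");g=cv2.cvtColor(f["p"],cv2.COLOR_BGR2GRAY).astype(int);E=f["E"];d=f["d"]
fx,cx,cy=371.648,323.43,240.31
def ray(u,v,z):
    q=np.array([u-cx,v-cy]);r=np.hypot(*q);th=r/fx
    c=np.array([*(q/r*np.sin(th)),np.cos(th)]);R=E[:3,:3];o=-R.T@E[:3,3];w=R.T@c;return o+w*(z-o[2])/w[2]
P,R=cur();G=P+.167*R[:,2]
tl=lambda w:((w-G)@R[:,:2]*1000).round(1)
for v in(15,40,90,110,145):
    print(v,"L",list(zip(range(286,304),g[v-1:v+2,286:304].mean(0).astype(int))),"R",list(zip(range(358,378),g[v-1:v+2,358:378].mean(0).astype(int))))
for v in (15,90,145):
    for u in(291,294,297,364,367,370):print(v,u,"tool x,y of pt at z.026",tl(ray(u,v,.026)))
for n,(u,v,z) in dict(lipL=(287,176,.091),lipR=(362,176,.091),b0=(316,71,.013),b1=(347,56,.013),b2=(312,124,.013),b3=(347,121,.013)).items():print(n,tl(ray(u,v,z)))
print("tool axes",R.round(3).tolist())
E
```

```text
15 L [(286, np.int64(148)), (287, np.int64(147)), (288, np.int64(145)), (289, np.int64(141)), (290, np.int64(133)), (291, np.int64(133)), (292, np.int64(135)), (293, np.int64(131)), (294, np.int64(113)), (295, np.int64(81)), (296, np.int64(65)), (297, np.int64(75)), (298, np.int64(87)), (299, np.int64(91)), (300, np.int64(91)), (301, np.int64(91)), (302, np.int64(92)), (303, np.int64(92))] R [(358, np.int64(136)), (359, np.int64(136)), (360, np.int64(136)), (361, np.int64(136)), (362, np.int64(133)), (363, np.int64(122)), (364, np.int64(99)), (365, np.int64(80)), (366, np.int64(82)), (367, np.int64(109)), (368, np.int64(129)), (369, np.int64(134)), (370, np.int64(131)), (371, np.int64(117)), (372, np.int64(98)), (373, np.int64(96)), (374, np.int64(96)), (375, np.int64(97)), (376, np.int64(96)), (377, np.int64(95))]
40 L [(286, np.int64(142)), (287, np.int64(143)), (288, np.int64(143)), (289, np.int64(140)), (290, np.int64(133)), (291, np.int64(134)), (292, np.int64(135)), (293, np.int64(132)), (294, np.int64(114)), (295, np.int64(79)), (296, np.int64(64)), (297, np.int64(76)), (298, 
[... 3318 characters left out ...]
pt at z.026 [109.7 -24.9]
90 294 tool x,y of pt at z.026 [109.6 -22.7]
90 297 tool x,y of pt at z.026 [109.6 -20.5]
90 364 tool x,y of pt at z.026 [109.5  28.4]
90 367 tool x,y of pt at z.026 [109.6  30.6]
90 370 tool x,y of pt at z.026 [109.7  32.9]
145 291 tool x,y of pt at z.026 [ 68.6 -25.4]
145 294 tool x,y of pt at z.026 [ 68.5 -23.2]
145 297 tool x,y of pt at z.026 [ 68.5 -20.9]
145 364 tool x,y of pt at z.026 [68.4 28.6]
145 367 tool x,y of pt at z.026 [68.4 30.8]
145 370 tool x,y of pt at z.026 [68.4 33. ]
lipL [ 53.7 -22.2]
lipR [53.5 20.8]
b0 [125.7  -6.8]
b1 [137.8  16.9]
b2 [ 84.1 -10.1]
b3 [86.4 16.7]
tool axes [[0.197, 0.98, -0.001], [0.98, -0.197, 0.001], [0.0, -0.002, -1.0]]
```

apply_moves --series '[[[2.5,2.4,5],[0,0,0]],[[2.5,2.3,10],[0,0,0]],[[0,0,15],[0,0,0]],[[0,0,15],[0,0,0]],[[0,0,10],[0,0,0]],[[0,0,5],[0,0,0]],[[0,0,0],[0,0,0]],[[0,0,0],[0,0,0]]]'

```text
t: 6.53
tool_pos: [0.5124, -0.3338, 0.2645]
orientation: [-2.427, -1.994, 0.0]
force: [0.1, -0.1, 0.3]
opening: 0.014
gripper_force: 40.0
```

```bash
python3 -c "
from plan import *
grip();print(robot.read_state()['force'],cur()[1].round(3).tolist())"
```

```text
grip [ 0.5123 -0.3337  0.0975] head 78.81 lip-up pitch 0.02 roll -0.03
[ 0.08638999 -0.1117253   0.28600479] [[0.194, 0.981, -0.0], [0.981, -0.194, 0.0], [0.0, -0.0, -1.0]]
```

The arm hadn't fully settled when that picture was taken, so I re-measure at rest.

```bash
python3 - <<'E'
from plan import *
import cv2
P,R=cur();c=robot.calibration("wrist");E=c["extrinsics"];p,d=robot.read_camera("wrist");cv2.imwrite("pics/w3.png",p)
g=cv2.cvtColor(p,cv2.COLOR_BGR2GRAY).astype(int)
fx,cx,cy=c["fx"],c["cx"],c["cy"];G=P+.167*R[:,2];P2,_=cur();print("moved",(P2-P)*1000)
def ray(u,v,z):
    q=np.array([u-cx,v-cy]);r=np.hypot(*q);th=r/fx
    k=np.array([*(q/r*np.sin(th)),np.cos(th)]);Q=E[:3,:3];o=-Q.T@E[:3,3];w=Q.T@k;return o+w*(z-o[2])/w[2]
tl=lambda w:((w-G)@R[:,:2]*1000).round(1)
for v in(15,50,90,120):
    pr=g[v-1:v+2].mean(0).astype(int);print(v,"L",pr[270:300].tolist(),"R",pr[355:395].tolist())
    for u in(280,290,370,380):print(u,tl(ray(u,v,.026)))
for v in(165,175,185):print("lip?",v,g[v-1:v+2].mean(0).astype(int)[275:300].tolist(),g[v-1:v+2].mean(0).astype(int)[350:375].tolist())
print("lip scale",tl(ray(280,176,.03)),tl(ray(370,176,.03)))
E
```

```text
moved [ 0.15673765 -0.31344248  0.7920513 ]
15 L [145, 134, 132, 136, 137, 136, 126, 100, 72, 61, 61, 69, 83, 92, 94, 94, 94, 94, 95, 93, 94, 94, 94, 94, 95, 94, 94, 94, 95, 94] R [140, 140, 140, 139, 140, 140, 139, 140, 137, 125, 101, 83, 80, 90, 117, 133, 137, 137, 135, 121, 99, 94, 95, 94, 94, 94, 94, 96, 96, 97, 98, 98, 99, 99, 98, 97, 97, 98, 103, 120]
280 [151.3 -25.8]
290 [151. -20.]
370 [151.3  26.2]
380 [151.6  32.1]
50 L [142, 136, 136, 139, 138, 132, 117, 90, 68, 61, 64, 75, 89, 93, 95, 94, 94, 95, 94, 95, 94, 95, 94, 95, 95, 95, 95, 94, 94, 95] R [150, 135, 112, 98, 95, 95, 95, 95, 102, 111, 96, 83, 80, 88, 115, 132, 138, 138, 137, 127, 107, 100, 101, 101, 101, 100, 98, 98, 96, 96, 95, 95, 95, 95, 96, 98, 105, 123, 143, 150]
280 [129.3 -25.7]
290 [129.  -19.9]
370 [129.3  26. ]
380 [129.6  31.9]
90 L [140, 137, 139, 140, 140, 133, 112, 79, 63, 62, 65, 76, 88, 93, 94, 94, 94, 94, 93, 94, 93, 93, 94, 93, 94, 94, 93, 93, 94, 101] R [140, 139, 139, 139, 139, 139, 139, 139, 136, 125, 101, 83, 83, 94, 116, 131, 138, 139, 137, 127, 104, 95, 95, 96, 95, 95, 94, 94, 95, 95, 96, 97
[... 521 characters left out ...]
3, 69, 81, 89, 91, 91, 91, 91, 91, 91, 91, 91, 91, 91, 90, 91, 91, 91, 92, 92] [92, 91, 91, 92, 92, 91, 91, 92, 91, 92, 91, 91, 89, 81, 65, 51, 49, 56, 69, 82, 90, 93, 95, 92, 89]
lip? 175 [140, 133, 112, 78, 63, 62, 67, 81, 95, 117, 146, 164, 168, 169, 169, 169, 169, 169, 169, 170, 169, 169, 170, 170, 169] [116, 117, 117, 117, 117, 117, 116, 116, 117, 116, 116, 115, 108, 88, 64, 51, 51, 60, 76, 86, 91, 94, 96, 95, 97]
lip? 185 [139, 132, 113, 84, 65, 62, 65, 78, 89, 107, 132, 147, 146, 138, 134, 146, 165, 171, 170, 171, 170, 171, 171, 171, 170] [116, 115, 116, 116, 115, 115, 116, 115, 110, 104, 105, 106, 98, 78, 57, 49, 51, 61, 78, 89, 92, 94, 95, 92, 96]
lip scale [ 54.9 -25.8] [55.  26.2]
```

View pics/w3.png

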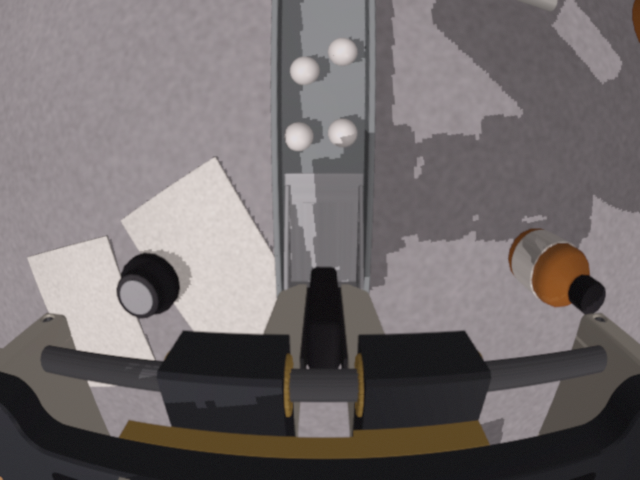

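The tray inner walls and the lip are both centred to within 0.4 mm (rims at x≈277 and 369, lip from 284 to 362), and the lip at v≈174 is clear behind the balls at v≈135. I lower.

apply_moves --series '[[[0,-0.4,8],[0,0,0]],[[0,0,8],[0,0,0]],[[0,0,5],[0,0,0]],[[0,0,2],[0,0,0]],[[0,0,0],[0,0,0]],[[0,0,0],[0,0,0]]]'

```text
t: 7.08
tool_pos: [0.5116, -0.3341, 0.2415]
orientation: [-2.428, -1.993, 0.0]
force: [0.5, -0.6, -1.4]
opening: 0.0141
gripper_force: 40.0
```

```bash
python3 -c "
from plan import *
grip();print(robot.read_state()['force'])"
```

```text
grip [ 0.5115 -0.334   0.0745] head 78.75 lip-up pitch 0.01 roll -0.03
[ 0.46704951 -0.63768969 -1.36289714]
```

apply_moves --series '[[[0,0,1],[0,0,0]],[[0,0,0.8],[0,0,0]],[[6,0,0],[0,0,0]],[[10,0,0],[0,0,0]],[[12,0,0],[0,0,0]],[[12,0,0],[0,0,0]],[[12,0,0],[0,0,0]],[[12,0,0],[0,0,0]],[[12,0,0],[0,0,0]],[[12,0,0],[0,0,0]],[[10,0,0],[0,0,0]],[[6,0,0],[0,0,0]]]'

```text
t: 8.08
tool_pos: [0.5323, -0.2305, 0.2399]
orientation: [-2.427, -1.994, -0.0]
force: [-0.3, 0.7, -1.2]
opening: 0.0137
gripper_force: 40.0
```

apply_moves --series '[[[4,0,0],[0,0,0]],[[4,0,0],[0,0,0]],[[4,0,0],[0,0,0]],[[3,0,0],[0,0,0]],[[0,0,0],[0,0,0]]]'

```text
t: 8.5
tool_pos: [0.5349, -0.2172, 0.2399]
orientation: [-2.428, -1.993, -0.0]
force: [0.2, -0.3, -1.3]
opening: 0.0136
gripper_force: 40.0
```

```bash
python3 - <<'E'
from plan import *
import cv2
grip();print(robot.read_state()['force'])
p,d=robot.read_camera("wrist");cv2.imwrite("pics/w4.png",p[0:330,180:480])
E
```

```text
grip [ 0.5349 -0.2172  0.0729] head 78.75 lip-up pitch 0.01 roll -0.01
[ 0.24866398 -0.34778765 -1.28709756]
```

View pics/w4.png

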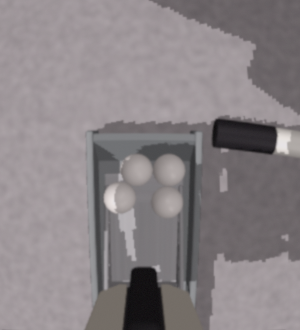

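The crop shows all four balls in the front of the pan at (137,169), (169,169), (118,198) and (167,202), just short of the leaning wall at v≈140. The rest of the push goes slowly.

apply_moves --series '[[[2,0,0],[0,0,0]],[[2,0,0],[0,0,0]],[[1.5,0,0],[0,0,0]],[[1,0,0],[0,0,0]],[[0,0,0],[0,0,0]]]'

```text
t: 8.97
tool_pos: [0.5362, -0.2108, 0.2399]
orientation: [-2.428, -1.993, -0.0]
force: [-0.3, 0.2, -1.5]
opening: 0.0135
gripper_force: 40.0
```

apply_moves --series '[[[1,0,0],[0,0,0]],[[0.5,0,0],[0,0,0]],[[0,0,0],[0,0,0]]]'

```text
t: 9.22
tool_pos: [0.5365, -0.2095, 0.2399]
orientation: [2.428, 1.993, 0.0]
force: [0.1, 0.3, -2.1]
opening: 0.0138
gripper_force: 40.0
```

apply_moves --series '[[[1,0,0],[0,0,0]],[[0.5,0,0],[0,0,0]],[[0,0,0],[0,0,0]]]'

```text
t: 9.47
tool_pos: [0.5367, -0.2086, 0.2401]
orientation: [2.428, 1.992, -0.001]
force: [-1.8, -4.1, -1.0]
opening: 0.0138
gripper_force: 40.0
```

apply_moves --series '[[[1,0,0],[0,0,0]],[[0.5,0,0],[0,0,0]],[[0,0,0],[0,0,0]]]'

```text
t: 9.72
tool_pos: [0.5369, -0.2079, 0.2403]
orientation: [2.427, 1.992, -0.003]
force: [-2.4, -9.7, -1.9]
opening: 0.0138
gripper_force: 40.0
```

```bash
python3 - <<'E'
from plan import *
import cv2
grip();print(robot.read_state()['force'])
p,d=robot.read_camera("wrist");cv2.imwrite("pics/w5.png",cv2.resize(p[90:310,240:400],None,fx=2.7,fy=2.7,interpolation=cv2.INTER_CUBIC))
E
```

```text
grip [ 0.5368 -0.2084  0.0733] head 78.75 lip-up pitch -0.17 roll 0.03
[-2.39883929 -9.71037242 -1.85261524]
```

View pics/w5.png

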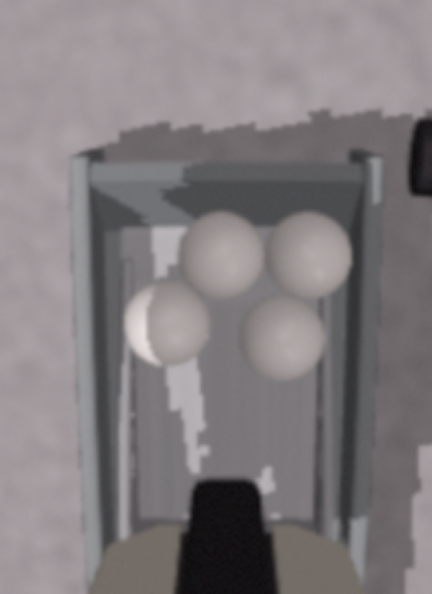

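The lip is against the wall foot (9.7 N) and all four balls sit inside the pan. I plan a tilt that follows the wall, then the lift, then the carry.

```bash
cat >> plan.py <<'E'
H=78.8
def liphold(lip,up,head=H):
    """pose with scoop lip (under edge) at lip, lip-up angle up (deg)"""
    b=pose((0,0,0),head,-up);v=b[1]@np.array([.0575,0,.0681]);return pose(np.array(lip)-v,head,-up)
def lipnow():
    p,R=cur();return p+.167*R[:,2]+R@np.array([.0575,0,.0681])
E
python3 - <<'E'
from plan import *
a=np.array([np.cos(np.radians(H)),np.sin(np.radians(H)),0]);Z=np.array([0,0,1.])
L=lipnow();print(L.round(4));c=cur()
for i in range(1,6):
    th=5*i;h=.069*np.sin(np.radians(th))+.0015
    f=min(h*np.tan(np.radians(30)),.0125)-.0025
    c=row(c,liphold(L+a*f+Z*h,th),1)
f=L+a*.008+Z*.15
c=row(c,liphold(f,25),6)
cup=np.array([.561,.1165,0]);T=cup-a*.014+Z*.075
print("T",T)
c=row(c,liphold(T+Z*.08,22),14)
E
```

```text
[ 0.548  -0.1522  0.0051]
1 rows: [-19.11, 0.18, -1.39] [0.0005, 0.0901, -0.001] 
1 rows: [-16.32, 0.0, 0.26] [0.0, 0.0873, 0.0] 
1 rows: [-15.91, 0.0, 0.71] [0.0, 0.0873, 0.0] 
1 rows: [-17.51, -0.0, 0.7] [0.0, 0.0873, -0.0] 
1 rows: [-18.37, -0.0, 0.68] [-0.0, 0.0873, -0.0] 
6 rows: [8.1, 0.0, -18.17] [0.0, 0.0, 0.0] 
T [0.55828072 0.10276663 0.075     ]
14 rows: [16.86, -2.82, 6.77] [-0.0, -0.0037, 0.0]
```

apply_moves --series '[[[-19,0,-1.4],[0,0.09,0]],[[-16.3,0,0.3],[0,0.0873,0]],[[-15.9,0,0.7],[0,0.0873,0]],[[-17.5,0,0.7],[0,0.0873,0]],[[-18.4,0,0.7],[0,0.0873,0]],[[0,0,0],[0,0,0]],[[0,0,0],[0,0,0]],[[4,0,-9],[0,0,0]],[[8,0,-18],[0,0,0]],[[8,0,-18],[0,0,0]],[[8,0,-18],[0,0,0]],[[8,0,-18],[0,0,0]]]'

```text
t: 10.77
tool_pos: [0.5208, -0.2896, 0.315]
orientation: [-2.182, -1.795, -0.485]
force: [0.5, -0.1, -1.3]
opening: 0.0141
gripper_force: 40.0
```

apply_moves --series '[[[8,0,-18],[0,0,0]],[[4,0,-9],[0,0,0]],[[0,0,0],[0,0,0]],[[0,0,0],[0,0,0]]]'

```text
t: 11.1
tool_pos: [0.5205, -0.2911, 0.3429]
orientation: [-2.182, -1.794, -0.487]
force: [-0.3, 0.7, -2.3]
opening: 0.0138
gripper_force: 40.0
```

```bash
python3 - <<'E'
from plan import *
import cv2
grip();print(robot.read_state()['force'],lipnow().round(4))
p,d=robot.read_camera("wrist");cv2.imwrite("pics/w6.png",p[60:330,200:450])
a=np.array([np.cos(np.radians(H)),np.sin(np.radians(H)),0]);Z=np.array([0,0,1.])
cup=np.array([.561,.1165,0]);T=cup-a*.014+Z*.065
c=row(cur(),liphold(T+Z*.07,22),14);c=row(c,liphold(T,15),8)
for up,n in((0,6),(-15,8),(-45,8)): c=row(c,liphold(T,up),n)
E
```

```text
grip [ 0.5345 -0.2217  0.1916] head 78.87 lip-up pitch 25.06 roll 0.1
[-0.30967605  0.66004649 -2.25233852] [ 0.5502 -0.1423  0.1543]
14 rows: [16.22, -2.79, 7.9] [-0.0, -0.0039, 0.0] 
8 rows: [0.76, 0.0, 7.43] [0.0, -0.0153, 0.0] 
6 rows: [10.31, -0.0, -2.28] [-0.0, -0.0436, -0.0] 
8 rows: [7.72, 0.0, -1.76] [-0.0, -0.0327, 0.0] 
8 rows: [15.5, -0.0, -3.26] [0.0, -0.0654, -0.0]
```

View pics/w6.png

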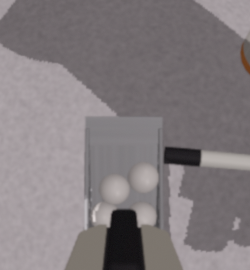

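The crop shows all four balls on the tilted pan: two in front at (115,188) and (144,178), and two behind at (103,213) and (144,215). I carry them to above the cup.

apply_moves --series '[[[8,-1.4,4],[0,0,0]],[[16.2,-2.8,7.9],[0,-0.004,0]],[[16.2,-2.8,7.9],[0,-0.004,0]],[[16.2,-2.8,7.9],[0,-0.004,0]],[[16.2,-2.8,7.9],[0,-0.004,0]],[[16.2,-2.8,7.9],[0,-0.004,0]],[[16.2,-2.8,7.9],[0,-0.004,0]],[[16.2,-2.8,7.9],[0,-0.004,0]],[[16.2,-2.8,7.9],[0,-0.004,0]],[[16.2,-2.8,7.9],[0,-0.004,0]],[[16.2,-2.8,7.9],[0,-0.004,0]],[[16.2,-2.8,7.9],[0,-0.004,0]]]'

```text
t: 12.15
tool_pos: [0.5282, -0.0809, 0.3332]
orientation: [-2.208, -1.811, -0.44]
force: [0.9, -0.7, -1.1]
opening: 0.0136
gripper_force: 40.0
```

apply_moves --series '[[[16.2,-2.8,7.9],[0,-0.004,0]],[[16.2,-2.8,7.9],[0,-0.004,0]],[[8,-1.4,4],[0,0,0]],[[0,0,0],[0,0,0]],[[0,0,0],[0,0,0]]]'

```text
t: 12.57
tool_pos: [0.5304, -0.0367, 0.3312]
orientation: [-2.212, -1.818, -0.432]
force: [0.1, -1.7, -1.2]
opening: 0.0137
gripper_force: 40.0
```

```bash
python3 - <<'E'
from plan import *
import cv2
from h import cloud
grip();print(robot.read_state()['force'],lipnow().round(4))
# fresh cup check from the scene camera depth
c=robot.calibration("scene");p,d=robot.read_camera("scene");W=cloud(d,c["extrinsics"],[c[k] for k in("fx","fy","cx","cy")])
m=(d>0)&(abs(W[...,2]-.053)<.004)&(np.hypot(W[...,0]-.561,W[...,1]-.116)<.045)
P=W[m][:,:2].astype(np.float32)*1000;(cc,r)=cv2.minEnclosingCircle(P);print(len(P),cc,r)
k=(d>0)&(W[...,2]>.088)&(W[...,2]<.099)&(np.hypot(W[...,0]-.547,W[...,1]-.198)<.04)
print("knob",k.sum(),cv2.minAreaRect(W[k][:,:2].astype(np.float32)*1000) if k.sum()>3 else 0)
a=np.array([np.cos(np.radians(H)),np.sin(np.radians(H)),0]);Z=np.array([0,0,1.])
cup=np.array([.561,.1155,0]);T=cup-a*.014+Z*.065
c=row(cur(),liphold(T,15),8)
for up,n in((0,6),(-15,8),(-45,8)): c=row(c,liphold(T,up),n)
E
```

```text
grip [0.5424 0.0251 0.1766] head 78.8 lip-up pitch 22.18 roll -0.07
[ 0.05884277 -1.69494724 -1.1679643 ] [0.5577 0.1026 0.1352]
100 (563.5186767578125, 117.96929931640625) 40.34341049194336
knob 95 ((549.4505615234375, 202.04269409179688), (16.16861915588379, 42.42092514038086), 8.938250541687012)
8 rows: [0.8, 0.02, 7.46] [-0.0001, -0.0156, -0.0001] 
6 rows: [10.31, -0.0, -2.28] [-0.0, -0.0436, -0.0] 
8 rows: [7.72, 0.0, -1.76] [-0.0, -0.0327, 0.0] 
8 rows: [15.5, -0.0, -3.26] [0.0, -0.0654, -0.0]
```

apply_moves --series '[[[0.8,0,7.5],[0,-0.0156,0]],[[0.8,0,7.5],[0,-0.0156,0]],[[0.8,0,7.5],[0,-0.0156,0]],[[0.8,0,7.5],[0,-0.0156,0]],[[0.8,0,7.5],[0,-0.0156,0]],[[0.8,0,7.5],[0,-0.0156,0]],[[0.8,0,7.5],[0,-0.0156,0]],[[0.8,0,7.5],[0,-0.0156,0]],[[0,0,0],[0,0,0]],[[0,0,0],[0,0,0]]]'

```text
t: 13.45
tool_pos: [0.5356, -0.0115, 0.2768]
orientation: [-2.287, -1.878, -0.301]
force: [0.5, -0.1, 0.1]
opening: 0.0136
gripper_force: 40.0
```

apply_moves --series '[[[10.3,0,-2.3],[0,-0.0436,0]],[[10.3,0,-2.3],[0,-0.0436,0]],[[10.3,0,-2.3],[0,-0.0436,0]],[[10.3,0,-2.3],[0,-0.0436,0]],[[10.3,0,-2.3],[0,-0.0436,0]],[[10.3,0,-2.3],[0,-0.0436,0]],[[7.7,0,-1.8],[0,-0.0327,0]],[[7.7,0,-1.8],[0,-0.0327,0]],[[7.7,0,-1.8],[0,-0.0327,0]],[[7.7,0,-1.8],[0,-0.0327,0]],[[7.7,0,-1.8],[0,-0.0327,0]],[[7.7,0,-1.8],[0,-0.0327,0]]]'

```text
t: 14.45
tool_pos: [0.5567, 0.0919, 0.3083]
orientation: [2.326, 1.908, -0.228]
force: [0.0, 0.4, -1.4]
opening: 0.0134
gripper_force: 40.0
```

apply_moves --series '[[[7.7,0,-1.8],[0,-0.0327,0]],[[7.7,0,-1.8],[0,-0.0327,0]],[[15.5,0,-3.3],[0,-0.0654,0]],[[15.5,0,-3.3],[0,-0.0654,0]],[[15.5,0,-3.3],[0,-0.0654,0]],[[15.5,0,-3.3],[0,-0.0654,0]],[[15.5,0,-3.3],[0,-0.0654,0]],[[15.5,0,-3.3],[0,-0.0654,0]],[[0,0,0],[0,0,0]],[[0,0,0],[0,0,0]],[[0,0,0],[0,0,0]],[[0,0,0],[0,0,0]]]'

```text
t: 15.45
tool_pos: [0.5778, 0.1968, 0.2887]
orientation: [2.045, 1.676, -0.689]
force: [0.1, 0.3, -0.4]
opening: 0.0138
gripper_force: 40.0
```

```bash
python3 - <<'E'
from plan import *
import cv2
grip();print(robot.read_state()['force'],lipnow().round(4))
a=np.array([np.cos(np.radians(H)),np.sin(np.radians(H)),0]);Z=np.array([0,0,1.])
L=lipnow()
c=row(cur(),liphold(L+Z*.05-a*.04,-20),5)
c=row(c,liphold(L+Z*.1-a*.16,0),8)
E
```

```text
grip [0.5581 0.0975 0.1559] head 78.65 lip-up pitch -37.3 roll 0.07
[ 0.09487697  0.28819051 -0.3847374 ] [0.5591 0.1019 0.0669]
5 rows: [-26.08, 0.05, -0.7] [0.0, 0.0604, -0.0004] 
8 rows: [-26.21, -0.0, -0.49] [0.0, 0.0436, 0.0]
```

apply_moves --series '[[[-26,0,-0.7],[0,0.0604,0]],[[-26,0,-0.7],[0,0.0604,0]],[[-26,0,-0.7],[0,0.0604,0]],[[-26,0,-0.7],[0,0.0604,0]],[[-26,0,-0.7],[0,0.0604,0]],[[-26.2,0,-0.5],[0,0.0436,0]],[[-26.2,0,-0.5],[0,0.0436,0]],[[-26.2,0,-0.5],[0,0.0436,0]],[[-26.2,0,-0.5],[0,0.0436,0]],[[-26.2,0,-0.5],[0,0.0436,0]],[[-26.2,0,-0.5],[0,0.0436,0]],[[-26.2,0,-0.5],[0,0.0436,0]]]'

```text
t: 16.45
tool_pos: [0.5205, -0.0861, 0.4017]
orientation: [2.406, 1.971, -0.048]
force: [0.3, 0.9, -1.1]
opening: 0.0137
gripper_force: 40.0
```

```bash
python3 - <<'E'
from plan import *
from h import ray,cloud
import cv2
grip()
for n in("top","scene"):
    c=robot.calibration(n);E=c["extrinsics"];K=[c[k] for k in("fx","fy","cx","cy")];p,d=robot.read_camera(n)
    cv2.imwrite(f"pics/{n}1.png",p);g=cv2.cvtColor(p,cv2.COLOR_BGR2GRAY)
    W=cloud(d,E,K);m=np.hypot(W[...,0]-.562,W[...,1]-.116)<.05
    q=E[:3,:3]@[.562,.116,.02]+E[:3,3];u,v=int(K[0]*q[0]/q[2]+K[2]),int(K[1]*q[1]/q[2]+K[3])
    print(n,u,v);print(g[v-18:v+18,u-20:u+20] if n=="top" else "")
    if n=="top":print("heights mm");print((W[v-18:v+18,u-20:u+20,2]*1000).astype(int))
    c1=cv2.HoughCircles(cv2.resize(g[v-25:v+25,u-25:u+25],None,fx=6,fy=6,interpolation=cv2.INTER_CUBIC),cv2.HOUGH_GRADIENT,1,20,param1=60,param2=14,minRadius=20,maxRadius=40);print(c1)
E
```

```text
grip [ 0.5197 -0.0934  0.2349] head 78.67 lip-up pitch -2.5 roll 0.25
top 261 242
[[148 116 106 ... 103 101 100]
 [133 110 103 ... 101 105 102]
 [122 104 102 ... 102 102 102]
 ...
 [ 86 101 104 ... 104  98 103]
 [ 97 104 104 ... 102 102 104]
 [101 105 103 ... 102 100 101]]
heights mm
[[   3   -1   -3 ...   -4    1   -3]
 [  -1 1155 1155 ...    3   -1   -2]
 [  -1   -1    2 ...    1    2   -1]
 ...
 [   3    1   -1 ...    0    1    0]
 [   0    0    0 ...   -2    1   -2]
 [   0    3   -1 ...    2    0    4]]
None
scene 353 283

[[[124.5 163.5  28.6]]]
```

```bash
python3 - <<'E'
import cv2,numpy as np,sys
np.set_printoptions(threshold=sys.maxsize,linewidth=220)
a=cv2.imread("pics/top0.png",0);b=cv2.imread("pics/top1.png",0)
print(b[226:256,246:278]);
d=cv2.absdiff(a,b);m=((b>130)&(d>20)).astype(np.uint8);n,l,s,c=cv2.connectedComponentsWithStats(m)
for i in range(1,n):
    if s[i,4]>8:print(s[i],c[i].round())
a=cv2.imread("pics/scene1.png",0);print(a[262:300:1,330:376:2])
E
```

```text
[[107 103 106 122 139 143 123 110 101  96  91  90  93  93  92  93  91  91  89  93  94  93  98 114 126 137 137 122 106 101 102 105]
 [106 109 121 138 140 124 110  98  97  93  93  95  96  94 103  96 101  97  99  97  90  92  92  93 102 117 138 138 121 108  99 102]
 [109 124 137 138 121 107 101  99  92  94  99 102 115 122 126 130 128 129 127 120 108 106  99  95  91  96 117 137 139 124 104  98]
 [124 137 140 123 108  99 103  97 102 114 126 129 142 151 161 160 161 165 161 151 142 135 125 108  99  96 100 117 135 138 122 107]
 [140 142 125 112 105 103 100 108 126 144 158 167 166 168 169 170 173 174 172 168 168 164 156 138 124 107  98  98 113 139 138 114]
 [145 131 110 105 108 112 117 129 151 164 168 172 173 170 170 171 171 176 171 170 175 173 172 164 154 141 117 100 105 123 142 127]
 [142 116 106 109 115 130 147 157 164 167 169 173 174 174 174 173 173 174 171 171 170 173 174 172 172 161 145 116 102 110 137 140]
 [132 113 107 116 134 157 170 173 174 167 167 170 171 174 173 175 174 173 174 170 171 172 170 170 169 167 161 138 114 106 127 144]
 [119 111 111 126 156 172 177 181 179 169 163 169 17
[... 7068 characters left out ...]
6 117 115 117 198 203 205 204 203]
 [195 196 196 199 199 187 170 150 119 113 113 112 116 116 116 112 111 112 140 209 200 202 202]
 [197 197 199 198 180 163 134 114 111 115 114 114 112 118 114 112 108  95  93 203 138 193 182]
 [194 200 187 171 151 121 114 113 115 114 112 113 115 120 115 115 100 103 121 137 136 191 171]
 [193 179 162 137 114 114 116 112 114 114 114 112 111 116 116 108 122  97 146 138 136 137 126]
 [172 148 121 115 115 116 115 111 110 112 110 116 104 111 102  95 123  96 114 138 137 138 116]
 [134 115 114 115 113 113 112 112 111 111  96  56  91  90  91  92 123 129 114 138 139 137 140]
 [115 115 115 112 114 114 109 110 118  69  41  54  94  93  92  88 128 132  98 137 140 137 137]]
```

The pixel values show four ball-shaped blobs in the cup in the top view, at (252,234), (251,243), (270,245) and (261,252). All four are in, and the scoop can go back on the bench.

```bash
python3 - <<'E'
from plan import *
grip()
c=row(cur(),pose((.49,-.09,.085),78.8),8)
c=row(c,pose((.49,-.09,.07),78.8),3)
E
```

```text
grip [ 0.5195 -0.096   0.235 ] head 78.4 lip-up pitch -2.6 roll 0.24
8 rows: [-0.46, -3.72, 18.74] [0.0005, 0.0057, -0.0009] 
3 rows: [0.0, 0.0, 5.0] [0.0, 0.0, 0.0]
```

apply_moves --series '[[[-0.5,-3.7,18.7],[0,0.0057,0]],[[-0.5,-3.7,18.7],[0,0.0057,0]],[[-0.5,-3.7,18.7],[0,0.0057,0]],[[-0.5,-3.7,18.7],[0,0.0057,0]],[[-0.5,-3.7,18.7],[0,0.0057,0]],[[-0.5,-3.7,18.7],[0,0.0057,0]],[[-0.5,-3.7,18.7],[0,0.0057,0]],[[-0.5,-3.7,18.7],[0,0.0057,0]],[[0,0,5],[0,0,0]],[[0,0,5],[0,0,0]],[[0,0,5],[0,0,0]],[[0,0,0],[0,0,0]]]'

```text
t: 17.55
tool_pos: [0.4914, -0.0862, 0.2361]
orientation: [2.427, 1.992, 0.001]
force: [-0.2, -0.0, -0.5]
opening: 0.0139
gripper_force: 40.0
```

apply_moves --series '[[[0,0,0.7],[0,0,0]],[[0,0,0.5],[0,0,0]],[[0,0,0],[0,0,0]]]'

```text
t: 17.8
tool_pos: [0.4916, -0.0863, 0.2357]
orientation: [2.427, 1.992, 0.001]
force: [-1.0, -1.2, 5.7]
opening: 0.0138
gripper_force: 40.0
```

```bash
python3 -c "
from plan import *
grip();print(robot.read_state()['force'])"
```

```text
grip [ 0.4919 -0.0865  0.0687] head 78.76 lip-up pitch -0.04 roll 0.12
[-0.98657216 -1.17510393  5.69910817]
```

apply_moves --series '[[[0,0,0],[0,0,0]],[[0,0,0],[0,0,0]],[[0,0,0],[0,0,0]],[[0,0,0],[0,0,0]],[[0,0,0],[0,0,0]],[[0,0,-10],[0,0,0]],[[0,0,-20],[0,0,0]],[[0,0,-30],[0,0,0]],[[0,0,-30],[0,0,0]],[[0,0,-20],[0,0,0]],[[0,0,0],[0,0,0]]]' --claw 0.55

```text
t: 18.72
tool_pos: [0.4924, -0.0865, 0.3506]
orientation: [2.422, 1.988, 0.008]
force: [1.1, -0.2, 0.5]
opening: 0.0514
gripper_force: 0.0
```

```bash
python3 - <<'E'
from plan import *
from h import cloud
import cv2
grip();print(robot.read_state()['opening'])
for n in("top","scene"):
    c=robot.calibration(n);p,d=robot.read_camera(n);W=cloud(d,c["extrinsics"],[c[k] for k in("fx","fy","cx","cy")]);g=cv2.cvtColor(p,cv2.COLOR_BGR2GRAY)
    m=(d>0)&(np.hypot(W[...,0]-.492,W[...,1]+.087)<.03)&(W[...,2]>.03)&(W[...,2]<.105);P=W[m];print(n,len(P),P.mean(0) if len(P) else 0,np.percentile(P[:,2],95) if len(P) else 0)
    k=(d>0)&(abs(W[...,2]-.094)<.004)&(np.hypot(W[...,0]-.547,W[...,1]-.198)<.04)
    print("knob",k.sum(),cv2.minAreaRect(W[k][:,:2].astype(np.float32)*1000) if k.sum()>3 else 0)
    h=(d>0)&(abs(W[...,2]-.115)<.006)&(np.hypot(W[...,0]-.66,W[...,1]-.183)<.06);print("reader",h.sum(),cv2.minAreaRect(W[h][:,:2].astype(np.float32)*1000) if h.sum()>3 else 0)
# knob hover
c=row(cur(),pose((.547,.199,.2),99.3),9)
E
```

```text
grip [ 0.4938 -0.0869  0.1836] head 78.76 lip-up pitch -0.06 roll 0.52
0.05142099089693796
top 0 0 0
knob 143 ((546.7047119140625, 198.37921142578125), (14.13785457611084, 42.75139617919922), 9.2987060546875)
reader 693 ((660.4287719726562, 183.0740203857422), (34.79442596435547, 86.4225082397461), 81.79122161865234)
scene 141 [ 0.49654929 -0.08182323  0.06520414] 0.09140241958860514
knob 81 ((550.28271484375, 201.8433380126953), (17.545385360717773, 43.47378921508789), 14.49310302734375)
reader 444 ((663.700927734375, 185.72799682617188), (36.11691665649414, 85.01599884033203), 80.99905395507812)
9 rows: [32.06, 5.06, -2.37] [0.0003, 0.0001, -0.0398]
```

The scoop is standing: handle top at 0.0914 m, and the fingers are clear. I move over the knob and check with the wrist camera.

apply_moves --series '[[[32,5,-2.4],[0,0,-0.04]],[[32,5,-2.4],[0,0,-0.04]],[[32,5,-2.4],[0,0,-0.04]],[[32,5,-2.4],[0,0,-0.04]],[[32,5,-2.4],[0,0,-0.04]],[[32,5,-2.4],[0,0,-0.04]],[[32,5,-2.4],[0,0,-0.04]],[[32,5,-2.4],[0,0,-0.04]],[[32,5,-2.4],[0,0,-0.04]],[[0,0,0],[0,0,0]],[[0,0,0],[0,0,0]],[[0,0,0],[0,0,0]]]'

```text
t: 19.82
tool_pos: [0.5455, 0.1982, 0.3641]
orientation: [-2.032, -2.395, 0.005]
force: [0.3, -0.1, 0.3]
opening: 0.0511
gripper_force: 0.0
```

```bash
python3 - <<'E'
from plan import *
import cv2
grip();P,R=cur();c=robot.calibration("wrist");E=c["extrinsics"];p,d=robot.read_camera("wrist");cv2.imwrite("pics/w7.png",p)
G=P+.167*R[:,2];fx,cx,cy=c["fx"],c["cx"],c["cy"];Q=E[:3,:3];o=-Q.T@E[:3,3]
v,u=np.mgrid[0:480,0:640];r=np.hypot(u-cx,v-cy)+1e-9;th=r/fx
k=np.stack([(u-cx)/r*np.sin(th),(v-cy)/r*np.sin(th),np.cos(th)],-1);w=k@Q
W=o+w*((.094-o[2])/w[...,2])[...,None]
T=(W-G)@R*1000
# depth based too
D=(k/k[...,2:]*d[...,None]-E[:3,3])@Q;TD=(D-G)@R*1000
g=cv2.cvtColor(p,cv2.COLOR_BGR2GRAY)
m=(d>0)&(abs(D[...,2]-.094)<.004)&(np.abs(TD[...,0])<45)&(np.abs(TD[...,1])<24)
print(m.sum());print("depth rect(tool mm)",cv2.minAreaRect(TD[m][:,:2].astype(np.float32)))
m2=(g<60)&(np.abs(T[...,0])<60)&(np.abs(T[...,1])<22)&(d>.0)&(D[...,2]>.085)&(D[...,2]<.105)
n,l,s,cc=cv2.connectedComponentsWithStats(m2.astype(np.uint8))
for i in range(1,n):
    if s[i,4]>100:print(s[i],cv2.minAreaRect(T[l==i][:,:2].astype(np.float32)))
E
```

```text
grip [0.5451 0.1979 0.1971] head 99.38 lip-up pitch -0.07 roll -0.16
1105
depth rect(tool mm) ((1.1388206481933594, 1.7381353378295898), (13.824779510498047, 43.58290100097656), 89.3753890991211)
[319 213  19  59 932] ((3.4727649688720703, 2.07411527633667), (42.882545471191406, 12.479215621948242), 0.19878734648227692)
```

apply_moves --series '[[[0.5,1,15],[0,0,0]],[[0.5,1,20],[0,0,0]],[[0,0,20],[0,0,0]],[[0,0,20],[0,0,0]],[[0,0,20],[0,0,0]],[[0,0,12],[0,0,0]],[[0,0,7],[0,0,0]],[[0,0,3],[0,0,0]],[[0,0,0],[0,0,0]]]'

```text
t: 20.62
tool_pos: [0.5478, 0.1994, 0.2484]
orientation: [-2.033, -2.395, 0.001]
force: [0.3, 0.2, 1.1]
opening: 0.0509
gripper_force: 0.0
```

apply_moves --series '[[[0,0,0],[0,0,0]],[[0,0,0],[0,0,0]],[[0,0,0],[0,0,0]],[[0,0,0],[0,0,0]],[[0,0,0],[0,0,0]],[[0,0,0],[0,0,0]],[[0,0,0],[0,0,0]],[[0,0,0],[0,0,0]]]' --claw 0 --newtons 30

```text
t: 21.28
tool_pos: [0.5478, 0.2, 0.2489]
orientation: [2.032, 2.396, -0.0]
force: [-1.3, -0.1, 2.9]
opening: 0.0135
gripper_force: 30.0
```

```bash
python3 -c "
from plan import *
grip();s=robot.read_state();print(s['force'],s['wrist_torque'],s['opening'],s['gripper_force'],s['force']@cur()[1])"
```

```text
grip [0.5478 0.1999 0.0819] head 99.4 lip-up pitch -0.02 roll -0.0
[-1.31030988 -0.10668772  2.8993631 ] [-0.08511097  0.11920508  0.20085338] 0.013515996632681462 29.9960795044899 [ 0.10776552 -1.31019466 -2.89937531]
```

apply_moves --series '[[[0,0,0],[0,0,-0.06]],[[0,0,0],[0,0,-0.06]],[[0,0,0],[0,0,-0.06]],[[0,0,0],[0,0,-0.06]],[[0,0,0],[0,0,-0.06]],[[0,0,0],[0,0,-0.06]],[[0,0,0],[0,0,-0.06]],[[0,0,0],[0,0,0]],[[0,0,0],[0,0,0]],[[0,0,0],[0,0,0]],[[0,0,0],[0,0,0]],[[0,0,0],[0,0,0]]]'

```text
t: 22.28
tool_pos: [0.5477, 0.1999, 0.2489]
orientation: [-1.491, -2.765, 0.001]
force: [-4.1, -0.4, 5.0]
opening: 0.0139
gripper_force: 30.0
```

apply_moves --series '[[[0,0,0],[0,0,0]],[[0,0,0],[0,0,0]],[[0,0,0],[0,0,0]]]'

```text
t: 22.53
tool_pos: [0.5477, 0.1999, 0.2489]
orientation: [-1.491, -2.765, 0.001]
force: [-3.0, -0.6, 5.0]
opening: 0.0137
gripper_force: 30.0
```

```bash
cat > chk.py <<'E'
from plan import *
from h import cloud
import cv2
grip();s=robot.read_state();print(s['force'],s['wrist_torque'],s['gripper_force'],"tool N",(s['force']@cur()[1]).round(1))
c=robot.calibration("top");p,d=robot.read_camera("top");W=cloud(d,c["extrinsics"],[c[k] for k in("fx","fy","cx","cy")])
m=(d>0)&(abs(W[...,2]-.053)<.004)&(abs(np.hypot(W[...,0]-.5467,W[...,1]-.1984)-.085)<.042)&(np.arctan2(W[...,1]-.1984,W[...,0]-.5467)<.35)
P=W[m][:,:2].astype(np.float32)*1000
if len(P)>10:
    cc,r=cv2.minEnclosingCircle(P);print("cup rim",len(P),cc,r,"knob angle est",np.radians(80.3)+np.arctan2(cc[1]-198.4,cc[0]-546.7))
E
python3 chk.py
```

```text
grip [0.5477 0.1998 0.0819] head 123.34 lip-up pitch -0.01 roll -0.02
[-3.04144028 -0.6088013   4.95917052] [-0.10710456  0.42158015 -0.11380161] 29.991493821144104 tool N [ 1.2 -2.9 -5. ]
cup rim 154 (593.6594848632812, 128.10067749023438) 38.01890182495117 knob angle est 0.4196236252380081
```

The knob is at 0.42, the first click. On to the second and third, with rests.

apply_moves --series '[[[0,0,0],[0,0,-0.06]],[[0,0,0],[0,0,-0.06]],[[0,0,0],[0,0,-0.06]],[[0,0,0],[0,0,-0.06]],[[0,0,0],[0,0,-0.06]],[[0,0,0],[0,0,-0.06]],[[0,0,0],[0,0,-0.06]],[[0,0,0],[0,0,0]],[[0,0,0],[0,0,0]],[[0,0,0],[0,0,0]],[[0,0,0],[0,0,0]],[[0,0,0],[0,0,0]]]'

```text
t: 23.58
tool_pos: [0.5476, 0.1998, 0.2489]
orientation: [-0.882, -3.015, 0.001]
force: [-4.2, -1.4, 5.3]
opening: 0.0138
gripper_force: 30.0
```

apply_moves --series '[[[0,0,0],[0,0,0]],[[0,0,0],[0,0,0]],[[0,0,0],[0,0,0]]]'

```text
t: 23.83
tool_pos: [0.5476, 0.1998, 0.2489]
orientation: [-0.882, -3.015, 0.001]
force: [-3.6, -1.6, 6.8]
opening: 0.0135
gripper_force: 30.0
```

```bash
python3 chk.py
```

```text
grip [0.5475 0.1997 0.0819] head 147.4 lip-up pitch 0.01 roll -0.04
[-3.6383456  -1.60196222  6.84861991] [-0.13751189  0.5246233  -0.07692922] 29.9910306930542 tool N [ 2.2 -3.3 -6.8]
cup rim 100 (619.2738037109375, 152.52146911621094) 37.82398223876953 knob angle est 0.8377651618828453
```

apply_moves --series '[[[0,0,0],[0,0,-0.06]],[[0,0,0],[0,0,-0.06]],[[0,0,0],[0,0,-0.06]],[[0,0,0],[0,0,-0.06]],[[0,0,0],[0,0,-0.06]],[[0,0,0],[0,0,-0.06]],[[0,0,0],[0,0,-0.057]],[[0,0,0],[0,0,0]],[[0,0,0],[0,0,0]],[[0,0,0],[0,0,0]],[[0,0,0],[0,0,0]],[[0,0,0],[0,0,0]]]'

```text
t: 24.88
tool_pos: [0.5476, 0.1997, 0.2489]
orientation: [-0.238, -3.132, 0.001]
force: [-5.5, -1.8, 6.2]
opening: 0.0141
gripper_force: 30.0
```

apply_moves --series '[[[0,0,0],[0,0,0]],[[0,0,0],[0,0,0]],[[0,0,0],[0,0,0]],[[0,0,0],[0,0,0]],[[0,0,0],[0,0,0]],[[0,0,0],[0,0,0]]]'

```text
t: 25.38
tool_pos: [0.5476, 0.1997, 0.2489]
orientation: [-0.238, -3.132, 0.001]
force: [-5.7, -2.1, 7.0]
opening: 0.0136
gripper_force: 30.0
```

```bash
python3 chk.py
```

```text
grip [0.5475 0.1996 0.0819] head 171.29 lip-up pitch 0.04 roll -0.05
[-5.71436582 -2.08218272  6.96798544] [-0.18868547  0.52460882 -0.06282014] 29.991331100463867 tool N [ 5.3 -2.9 -7. ]
cup rim 52 (633.0963134765625, 166.71072387695312) 31.523151397705078 knob angle est 1.0499461653038367
```

```bash
python3 -c "
from plant import robot
print(robot.close_job())"
```

```text
the job is handed in; nothing more can be done
None
```

I tipped all four balls into the cup and stood the scoop upright on the bench. I then turned the knob to the third click, with about half a second's rest at the first and second, and handed in the job still gripping it at 30 N. The third-click angle (about 1.255 rad) is from the tool's turn because the reader hid the cup, and the judge returned no result.

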